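Pull-test the bench clip with a spring balance

ROBOT

A 6-joint arm with a two-finger parallel gripper is mounted at the origin on the work surface. World frame = base frame: x ahead of the robot, y to its left, z up, the work surface at z = 0. Lengths are in m, angles in rad, forces in N, time in s.
With the tool pointing down it reaches from about 0.325 to 0.775 m from the base axis. Payload 5.5 kg.
Tool frame: the origin (TCP) lies at the very end of the fingers, on their centre line; the grasp point (between the pads) lies 19 mm behind it; z points along the fingers, y is the line along which they close (so a half turn about z gives the same grasp; the last joint's range is limited). The gripper opens to 88 mm and grips with 3 to 60 N. Pads are 20 mm wide; open, the fingers measure 115 mm over their backs; the gripper's body (75 mm by 178 mm) begins 61 mm behind the grasp point.
Start: joints at [-1.204, 0.091, 1.231, -0, 1.82, -0.057], TCP at [0.247, -0.547, 0.223] pointing down, gripper open.
Joint ranges: [-2.87, 2.87], [-0.86, 2.18], [0.17, 2.46], [-1.51, 4.65], [0.06, 2.69], [-2.65, 2.65]. Speed limits (rad/s): [2.57, 2.57, 3.01, 3.14, 3.14, 3.14].

INTERFACE

Orientations are given as a unit quaternion [x, y, z, w].
In Python, from station import get_state, read_camera, camera_info, close_job gives the robot as it stands.
- The arm moves only by the shell command python3 -m crank 'ROWS'. ROWS is JSON, a list of rows, each an object of numbers: "jaw": the finger opening in cm, from 0 to 8.78; "dx", "dy", "dz": the shift along the tool's x, y, z in cm; "rx", "ry", "rz": the turn, a rotation vector about the tool's x, y, z in rad. A call has 1 to 12 rows; each row is the pose to reach, as a shift and turn from the pose commanded when the call began, along the tool's axes at that moment; what a row does not reach only later rows make up. A row lasts 1/10 s, in which the tool goes at most 50 mm and 8.59 degrees, less where a joint would pass 70% of its speed; a pose out of reach is approached as far as the arm can. A call with a gripper value outside its range is refused whole. The fingers move at their own pace and stop on an object; the grip force is fixed at half the most. Time passes only in rows, so rows that repeat a pose let the fingers close. It gives the time, the measured TCP pose, the force, the opening and the grip force at its end, in the units of the state.
- get_state(): the state, without advancing time (a new reading comes with each control period).
- read_camera(name): name is "scene" or "top" or "wrist"; returns (picture, depth): 400x640x3 uint8, red, green, blue; 400x640 float32, m along the optical axis (not along the pixel's ray), 0 where there is no reading.
- camera_info(name): a dict with "camera_matrix" (3x3 intrinsics, pixels), "camera_from_world" (4x4, takes a point from world to camera coordinates). Camera axes: x right, y down, z forward; pixel columns grow to the right and rows downward; lengths in m; the calibration is good to about 2 mm. A picture is of the moment at which its call begins: read the wrist's pose just before it. camera_info takes no time and is no camera call; for the wrist camera it gives the pose at the moment of the call.
- close_job(): hands the job in; it is judged then, once.
The state is a dict: "time": time; "joints": joint angles; "dq": joint speeds; "joint_torque": joint torques, N m; "tcp_pos": TCP position; "tool_rot": TCP orientation; "contact_force": force on the tool from outside, world axes, zero at the start; "ft_torque": the same for the moment, N m; "opening": finger opening in m; "gripper_force": force on a finger pad.
Only numpy, scipy, OpenCV 4.12 (cv2) and the standard library are available. Lean on these libraries where they do the work, as an engineer would, in place of code of your own. Each camera call takes 0.05 s, during which the arm holds its last target. There are 200 camera calls.

TASK

Give the spring clip on the bench edge its 10 newton pull test with the spring balance that is already hooked to it: first slide the balance's small drag rider all the way back to the zero line, then draw the balance out by its grip to 10 N (the second long line after zero) and hold it steadily there for about two seconds. Ease it back home without letting it snap, and let go with the rider left standing at 10 N as the record; do not push the mugs, bowls or spoon about.

Things in the scene. Friction and masses are not known exactly. Their poses are not given: they have to be found in the camera images.
- clip: steel spring clip, 46 mm wide and 45 mm high over the bench, clamped over the right-hand bench edge; fixed, it does not give. Its jaws bite a flat steel tab, straight or askew, that points inward over the bench. Origin on the bench top at the edge; its x axis points inward, square to the edge, z up
- tab: flat steel tab held in the clip's jaws, with a headed stud (22 mm high) over which the long eye of the balance is hooked; fixed. Origin on the bench under the jaws; x points along tab and balance, away from the clip. The balance keeps in line with the tab but can slide 12 mm along it, as its eye has slack (0.4 N of rubbing): pulled or pushed, the case follows until the slack is used up
- balance: case of the spring balance, lying flat on the bench: grey steel, 210 mm long, 46 mm wide, its pale scale plate sunk 3 mm between two raised side rims (rims 26 mm, plate 23 mm above the bench; 36 mm clear between the rims, no rim across the ends). Origin on the bench at the middle of the end nearest the clip; x points along the case away from the clip (the pull direction), z up
- zero_line (a point): point on the scale plate, in the middle of its slot, at the zero line; 40 mm from the case's origin, 23 mm above the bench. Black scale lines on both sides of the slot: one every 8 mm = 1 N, longer ones at 0, 5, 10 and 15 N
- ten_line (a point): point on the scale plate, in the middle of the slot at the 10 N line, the second long line after zero, 80 mm from the zero line
- rider (a joint): reading of the drag rider, m: 0 with its clip-side face on the zero line and against the pointer at rest, 0.080 at the 10 N line; travel 0.122. At the start it stands at an old reading, beyond 10 N. It rubs (0.9 N) and stays where it is left; when the balance is drawn the pointer pushes it along, and it remains at the highest reading
- rider_top (a point): centre of the top of the rider, a small ribbed brass block in the slot: 8 mm along the slot, 14 mm across, standing 6 mm above the plate (3 mm above the rims). Nothing else stands above the plate
- draw (a joint): reading of the balance, m: how far the draw bar is out of the case, 0 = home, 0.080 = 10 N; spring 125 N/m without preload, travel 0.122. The pointer, a steel block in the slot below the plate, has its leading edge on the zero line at 0 and moves with it. Let go, it flies home
- ferrule (a point): centre of the grip on the draw bar: a ribbed aluminium ferrule 16 mm in diameter and 28 mm long, its axis along the case, 14 mm above the bench. At rest a 10 mm length of 8 mm bar shows between it and the case; on its far side is a collar 26 mm in diameter and 4 mm thick, then a wire hook about 37 mm long and 34 mm wide, lying level
- mug_a: white enamel mug, 82 mm across, 78 mm high, handle at its +y; origin at the centre of its underside; to be left alone
- mug_b: a second mug like mug_a; to be left alone
- bowls: tier of three stacked aluminium bowls, 148 mm across, 114 mm high; origin at the centre of the underside; to be left alone
- spoon: bamboo spoon, 250 mm long, lying on the bench; origin under its middle; to be left alone

How it is judged:
By the outcome, as a careful person would: the job done as asked, in the order asked, and still so for the second after the job is handed in, with the robot touching nothing.
It also fails if it takes over 70 s, if anything falls off the work surface, if the arm or the gripper's body presses on something with over 40 N, if the wrist force passes 120 N, or if a joint passes its speed limit or range.

## Working session

There is one attempt and no reset: what is moved stays moved. The work goes in short steps, Python scripts to look and compute and a shell command to move; the robot and the scene stay as the last step left them, time stands still between calls to the robot, and variables do not carry over. Pictures are saved under pics/ and viewed, at most 10 in all, crops included, and the job is handed in when it is done.

```bash
mkdir -p pics; ls
python3 - <<'E'
from station import *
import cv2,numpy as np
print(get_state())
for n in("top","scene"):
    p,d=read_camera(n);np.savez(f"{n}.npz",p=p,d=d,**camera_info(n))
    cv2.imwrite(f"pics/{n}0.png",p[...,::-1])
    print(camera_info(n))
E
```

```text
pics
{'time': 0.0, 'joints': array([-1.20371074e+00,  9.18686112e-02,  1.23186954e+00,  2.84085033e-05,
        1.81980087e+00, -5.67290801e-02]), 'dq': array([-0.00084786, -0.00377575,  0.00031955, -0.00041338, -0.00092411,
        0.0003607 ]), 'joint_torque': array([ 1.13409408e-04, -4.46459091e+01, -4.06442177e+01,  6.97562518e-02,
        2.93458393e-02, -1.63190512e-04]), 'tcp_pos': array([ 0.24663   , -0.54664534,  0.22151027]), 'tool_rot': array([ 9.77630337e-01,  2.10328262e-01, -1.36807328e-04, -9.63617144e-04]), 'contact_force': array([0.12605279, 0.0229796 , 0.77637797]), 'ft_torque': array([-0.00553326, -0.02670678,  0.02368899]), 'gripper_force': 0.0, 'opening': 0.08784777033502421}
{'camera_matrix': array([[422.47952794,   0.        , 316.59311098],
       [  0.        , 422.47952794, 197.64036189],
       [  0.        ,   0.        ,   1.        ]]), 'camera_from_world': array([[ 0.01236089, -0.99989244, -0.00789389, -0.05040006],
       [-0.99135261, -0.01122313, -0.13074418,  0.51832153],
       [ 0.13064152,  0.00944174, -0.99138471,  1.02706014],
       [ 0.        ,  0.        ,  0.        ,  1.        ]])}
{'camera_matrix': array([[478.14752699,   0.        , 323.85202027],
       [  0.        , 478.14752699, 206.41143006],
       [  0.        ,   0.        ,   1.        ]]), 'camera_from_world': array([[ 0.28413259,  0.95862098, -0.01773411, -0.12114042],
       [ 0.685796  , -0.21612457, -0.69496332, -0.34050381],
       [-0.67003919,  0.18529975, -0.71882646,  1.75249926],
       [ 0.        ,  0.        ,  0.        ,  1.        ]])}
```

View pics/top0.png

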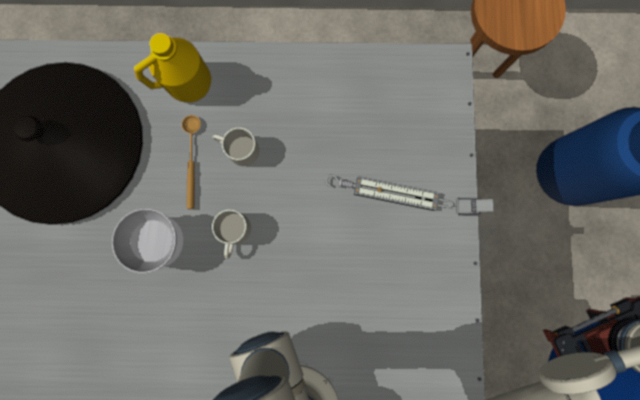

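The top view shows the clip at (475,206). The case runs from about (440,200) to (357,186), the ferrule is near (347,184) and the hook at (335,181). The orange rider is near (380,189). The mugs are well to the left.

```bash
cat > h.py <<'E'
import numpy as np
def ray(K,T,uv,z):
    "pixel -> world point on plane height z"
    R,t=T[:3,:3],T[:3,3]; c=-R.T@t
    d=R.T@np.linalg.solve(K,[uv[0],uv[1],1.]); return c+d*(z-c[2])/d[2]
def pix(K,T,p):
    q=K@(T[:3,:3]@p+T[:3,3]); return q[:2]/q[2]
E
python3 - <<'E'
import cv2,numpy as np
from h import *
z=np.load("top.npz");p=z['p'];K,T=z['camera_matrix'],z['camera_from_world']
c=p[165:220,320:500];cv2.imwrite("pics/top_crop.png",cv2.resize(c[...,::-1],None,fx=4.4,fy=4.4,interpolation=cv2.INTER_CUBIC))
hsv=cv2.cvtColor(p,cv2.COLOR_RGB2HSV)
m=np.zeros(p.shape[:2],np.uint8)
m[165:220,345:450]=cv2.inRange(hsv,(20,15,120),(50,120,255))[165:220,345:450]
v,u=np.nonzero(m);print(len(u));r=cv2.minAreaRect(np.c_[u,v].astype(np.float32));b=cv2.boxPoints(r)
print(r);W=np.array([ray(K,T,x,.023) for x in b]);print(W.round(4))
o=np.zeros_like(m);o[165:220,345:450]=cv2.inRange(hsv,(8,110,80),(24,255,255))[165:220,345:450]
v,u=np.nonzero(o);print(len(u),u.mean(),v.mean(),ray(K,T,(u.mean(),v.mean()),.029))
for uv in((441,200),(356,186),(347,184),(335,181)):print(uv,ray(K,T,uv,.02))
E
```

```text
886
((395.8945617675781, 192.57760620117188), (76.48490905761719, 14.685748100280762), 11.129189491271973)
[[ 0.5349 -0.1465  0.023 ]
 [ 0.5721 -0.1537  0.023 ]
 [ 0.5362 -0.3438  0.023 ]
 [ 0.4994 -0.3357  0.023 ]]
8 378.875 189.125 [ 0.54299765 -0.20128696  0.029     ]
(441, 200) [ 0.51824054 -0.35972535  0.02      ]
(356, 186) [ 0.55179817 -0.14429953  0.02      ]
(347, 184) [ 0.55671368 -0.1213346   0.02      ]
(335, 181) [ 0.56414383 -0.09065194  0.02      ]
```

View pics/top_crop.png

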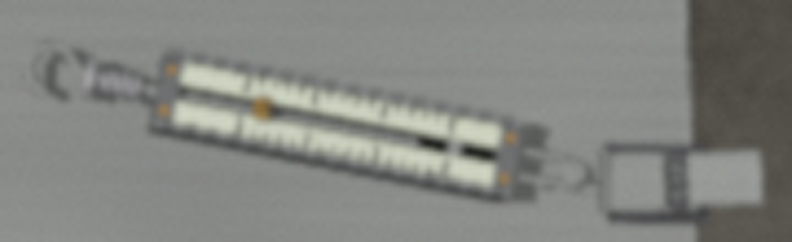

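The crop shows the orange rider at (262,108) in the crop, with the zero line near (447,145) and the ferrule at about (110,78). The case angle is about 10.7° and the measured width of 37 mm agrees with the 36 mm given. Next I turn the tool so its x axis lies across the slot and go above the rider for a closer look.

```bash
python3 -m crank '[{"dx":41,"dy":-19.6,"dz":3,"rz":0.61,"jaw":0},{"dx":41,"dy":-19.6,"dz":3,"rz":0.61,"jaw":0},{"dx":41,"dy":-19.6,"dz":3,"rz":0.61,"jaw":0},{"dx":41,"dy":-19.6,"dz":3,"rz":0.61,"jaw":0},{"dx":41,"dy":-19.6,"dz":3,"rz":0.61,"jaw":0},{"dx":41,"dy":-19.6,"dz":3,"rz":0.61,"jaw":0},{"dx":41,"dy":-19.6,"dz":3,"rz":0.61,"jaw":0},{"dx":41,"dy":-19.6,"dz":3,"rz":0.61,"jaw":0},{"dx":41,"dy":-19.6,"dz":3,"rz":0.61,"jaw":0},{"dx":41,"dy":-19.6,"dz":3,"rz":0.61,"jaw":0},{"dx":41,"dy":-19.6,"dz":3,"rz":0.61,"jaw":0},{"dx":41,"dy":-19.6,"dz":3,"rz":0.61,"jaw":0}]'
python3 - <<'E'
from station import *
import cv2,numpy as np
print(get_state()['joints'],get_state()['contact_force'])
i=camera_info("wrist")
p,d=read_camera("wrist");np.savez("w1.npz",p=p,d=d,**i);cv2.imwrite("pics/w1.png",p[...,::-1]);print(i)
E
```

```text
[-1.20368750e+00  9.17828082e-02  1.23172862e+00  9.47301247e-06
  1.81981026e+00 -5.67343700e-02] [-0.51767105 -0.71192653  0.62020216]
{'camera_matrix': array([[291.59483481,   0.        , 321.76418592],
       [  0.        , 291.59483481, 196.90460916],
       [  0.        ,   0.        ,   1.        ]]), 'camera_from_world': array([[ 0.41057875, -0.91182446, -0.00111604, -0.60045423],
       [-0.87319168, -0.39353499,  0.28751783, -0.03332107],
       [-0.26260499, -0.11707419, -0.95777464,  0.39110982],
       [ 0.        ,  0.        ,  0.        ,  1.        ]])}validation failed for argument at $[0]...
```

View pics/w1.png

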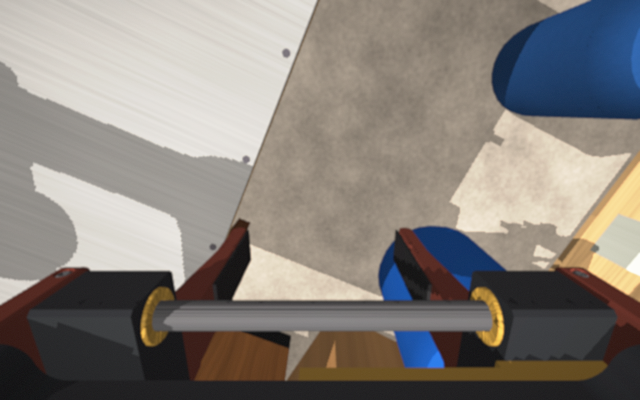

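The move was refused, so the arm has not moved. The wrist picture shows only the bench edge and floor, with the view leaning to tool +x. I'll retry with every field written out.

```bash
python3 -m crank '[{"jaw":0.0,"dx":4.0,"dy":-2.0,"dz":0.0,"rx":0.0,"ry":0.0,"rz":0.06}]'; echo; python3 -m crank '[{"jaw":0.1,"dx":4.0,"dy":-2.0}]'; python3 -m crank --help|head -30
```

```text
time: 0.25
tcp_pos: [0.2725, -0.5142, 0.2209]
tool_rot: [0.984, 0.178, -0.001, -0.001]
contact_force: [0.9, -1.0, 0.2]
opening: 0.0827
gripper_force: 0.0
validation failed for argument at $[0]...
invalid input: not JSON, or not a number
```

```bash
python3 -m crank '[{"jaw":0,"dx":27.7,"dy":-20.7,"dz":4,"rx":0,"ry":0,"rz":0.55},{"jaw":0,"dx":27.7,"dy":-20.7,"dz":4,"rx":0,"ry":0,"rz":0.55},{"jaw":0,"dx":27.7,"dy":-20.7,"dz":4,"rx":0,"ry":0,"rz":0.55},{"jaw":0,"dx":27.7,"dy":-20.7,"dz":4,"rx":0,"ry":0,"rz":0.55},{"jaw":0,"dx":27.7,"dy":-20.7,"dz":4,"rx":0,"ry":0,"rz":0.55},{"jaw":0,"dx":27.7,"dy":-20.7,"dz":4,"rx":0,"ry":0,"rz":0.55},{"jaw":0,"dx":27.7,"dy":-20.7,"dz":4,"rx":0,"ry":0,"rz":0.55},{"jaw":0,"dx":27.7,"dy":-20.7,"dz":4,"rx":0,"ry":0,"rz":0.55},{"jaw":0,"dx":27.7,"dy":-20.7,"dz":4,"rx":0,"ry":0,"rz":0.55},{"jaw":0,"dx":27.7,"dy":-20.7,"dz":4,"rx":0,"ry":0,"rz":0.55},{"jaw":0,"dx":27.7,"dy":-20.7,"dz":4,"rx":0,"ry":0,"rz":0.55},{"jaw":0,"dx":27.7,"dy":-20.7,"dz":4,"rx":0,"ry":0,"rz":0.55}]'
cat >> h.py <<'E'
def shot(name,cam="wrist"):
    from station import read_camera,camera_info
    import cv2
    i=camera_info(cam);p,d=read_camera(cam);np.savez(name+".npz",p=p,d=d,**i)
    cv2.imwrite(f"pics/{name}.png",p[...,::-1]);return p,d,i["camera_matrix"],i["camera_from_world"]
E
python3 - <<'E'
from h import *
p,d,K,T=shot("w2")
print(-T[:3,:3].T@T[:3,3])
E
```

```text
time: 1.45
tcp_pos: [0.4596, -0.2216, 0.1828]
tool_rot: [0.996, -0.094, 0.0, 0.0]
contact_force: [0.5, -1.2, 0.3]
opening: 0.0004
gripper_force: 0.0
[ 0.5385831  -0.2368015   0.34471657]
```

View pics/w2.png

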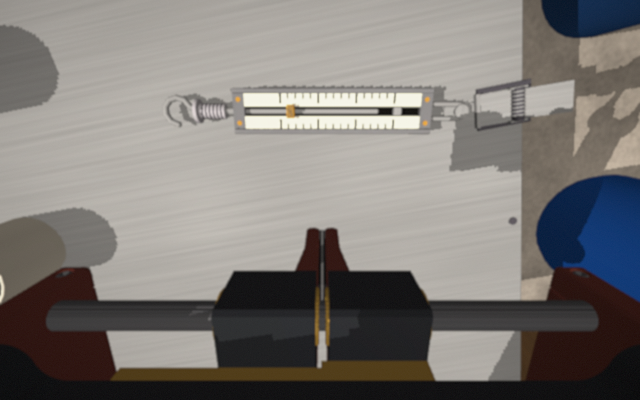

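The wrist view shows the case level from x=232 to 433 at row 110. The zero line is near (395,111), the 5 N line at 357, the 10 N line at 318 and the 15 N line at 280. The rider is at (291,111), the ferrule near (213,111) and the hook near (180,110).

Run:
```python
import cv2
from h import *
z=np.load("w2.npz");p=z['p'];K,T=z['camera_matrix'],z['camera_from_world']
hsv=cv2.cvtColor(p,cv2.COLOR_RGB2HSV);S=np.s_[85:136,225:440]
m=cv2.inRange(hsv,(20,20,150),(50,120,255));k=np.zeros_like(m);k[S]=m[S]
v,u=np.nonzero(k);r=cv2.minAreaRect(np.c_[u,v].astype(np.float32));b=cv2.boxPoints(r);print(r)
W=np.array([ray(K,T,x,.023)[:2] for x in b]);print(W.round(4));c=W.mean(0)
e=[W[1]-W[0],W[2]-W[1]];e=max(e,key=np.linalg.norm);print('plate len',np.linalg.norm(e),min(np.linalg.norm(W[1]-W[0]),np.linalg.norm(W[2]-W[1])))
X=e/np.linalg.norm(e);X*=np.sign(X[1]);print('pull dir',X,'angle',np.degrees(np.arctan2(X[1],X[0])))
o=cv2.inRange(hsv,(8,110,80),(24,255,255));k[:]=0;k[100:122,275:305]=o[100:122,275:305];v,u=np.nonzero(k)
print('rider px',u.min(),u.max(),v.min(),v.max());rd=ray(K,T,(u.mean(),v.mean()),.028)[:2]
Y=np.array([-X[1],X[0]])
print('rider',rd,'along,across from plate centre',(rd-c)@X,(rd-c)@Y,'c',c)
q=lambda u,z,v=111:(ray(K,T,(u,v),z)[:2]-c)@X
print('lines',[ (u,round(q(u,.023),4)) for u in(280,318,357,395)],'case ends',q(232,.026),q(433,.026))
f=ray(K,T,(213,111),.018)[:2];print('ferrule',f,(f-c)@X,(f-c)@Y)
# intensity along plate row for long lines
g=cv2.cvtColor(p,cv2.COLOR_RGB2GRAY);print([(i+240) for i in range(185) if g[102:105,240+i].mean()<150], [int(x) for x in g[111,196:236]])
```

```text
((332.0, 110.5), (37.0, 180.0), 90.0)
[[ 0.5713 -0.1589]
 [ 0.5361 -0.3427]
 [ 0.4985 -0.3393]
 [ 0.535  -0.1489]]
plate len 0.1871532863778909 0.037731244436561034
pull dir [0.18815344 0.98213964] angle 79.1549591419264
rider px 286 295 105 116
rider [ 0.54360438 -0.20464382] along,across from plate centre 0.04363814254542423 -0.0002063014171052381 c [ 0.53519109 -0.24746375]
lines [(280, np.float64(0.055)), (318, np.float64(0.0148)), (357, np.float64(-0.0264)), (395, np.float64(-0.0667))] case ends 0.10494943504563715 -0.1058053232433253
ferrule [ 0.55902769 -0.12199248] 0.12771525063011135 0.0001969840787793592
[240, 241, 423, 424] [132, 106, 128, 159, 175, 160, 166, 196, 192, 167, 188, 204, 180, 160, 190, 206, 181, 170, 199, 204, 173, 170, 199, 197, 169, 177, 205, 196, 152, 116, 121, 146, 169, 179, 181, 180, 175, 160, 148, 146]
```

The measured layout agrees with the given dimensions to about 2 mm: zero at -65, ten at +15, ferrule at +129 from case centre. The tool y axis is antiparallel to the pull direction. I move behind the rider now.

```bash
python3 -m crank '[{"jaw":0,"dx":7.9,"dy":-5.7,"dz":5,"rx":0,"ry":0,"rz":0},{"jaw":0,"dx":7.9,"dy":-5.7,"dz":9,"rx":0,"ry":0,"rz":0},{"jaw":0,"dx":7.9,"dy":-5.7,"dz":13.8,"rx":0,"ry":0,"rz":0},{"jaw":0,"dx":7.9,"dy":-5.7,"dz":13.8,"rx":0,"ry":0,"rz":0},{"jaw":0,"dx":7.9,"dy":-5.7,"dz":13.8,"rx":0,"ry":0,"rz":0},{"jaw":0,"dx":7.9,"dy":-5.7,"dz":13.8,"rx":0,"ry":0,"rz":0}]'
python3 - <<'E'
from h import *
from station import get_state
s=get_state();X=np.array([.188,.982]);Y=np.array([-.982,.188]);c=np.array([.5352,-.2475])
e=s['tcp_pos'][:2]-c;print(s['tcp_pos'],e@X,e@Y,s['tool_rot'])
shot("t3","top");p,d,K,T=shot("w3")
E
```

```text
time: 2.1
tcp_pos: [0.5481, -0.1795, 0.0451]
tool_rot: [0.996, -0.093, -0.0, 0.0]
contact_force: [1.0, -0.1, 0.9]
opening: 0.0001
gripper_force: 0.0
[ 0.54806327 -0.17947594  0.04511173] 0.06921792065728306 0.00015679239188561697 [ 9.95639343e-01 -9.32855183e-02 -3.30379288e-04  3.44616018e-05]
```

View pics/w3.png

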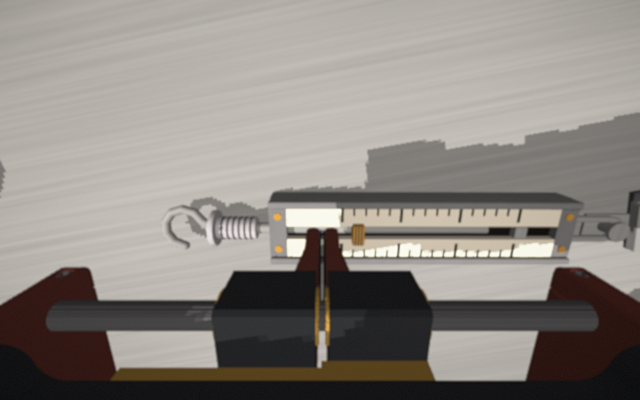

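The closed fingertips at (322,235) lie over the slot, behind the rider at (358,235). I lower them between the rims.

```bash
python3 -m crank '[{"jaw":0,"dx":0,"dy":0,"dz":1,"rx":0,"ry":0,"rz":0},{"jaw":0,"dx":0,"dy":0,"dz":1.5,"rx":0,"ry":0,"rz":0},{"jaw":0,"dx":0,"dy":0,"dz":1.8,"rx":0,"ry":0,"rz":0},{"jaw":0,"dx":0,"dy":0,"dz":1.93,"rx":0,"ry":0,"rz":0},{"jaw":0,"dx":0,"dy":0,"dz":1.93,"rx":0,"ry":0,"rz":0},{"jaw":0,"dx":0,"dy":0,"dz":1.93,"rx":0,"ry":0,"rz":0}]'
```

```text
time: 2.8
tcp_pos: [0.5485, -0.1788, 0.0255]
tool_rot: [0.996, -0.093, 0.0, 0.0]
contact_force: [-0.2, -0.4, -0.3]
opening: 0.0005
gripper_force: 0.0
```

```bash
python3 -m crank '[{"jaw":0,"dx":0,"dy":0.4,"dz":0,"rx":0,"ry":0,"rz":0},{"jaw":0,"dx":0,"dy":0.8,"dz":0,"rx":0,"ry":0,"rz":0},{"jaw":0,"dx":0,"dy":1.2,"dz":0,"rx":0,"ry":0,"rz":0},{"jaw":0,"dx":0,"dy":1.6,"dz":0,"rx":0,"ry":0,"rz":0},{"jaw":0,"dx":0,"dy":2,"dz":0,"rx":0,"ry":0,"rz":0},{"jaw":0,"dx":0,"dy":2.5,"dz":0,"rx":0,"ry":0,"rz":0},{"jaw":0,"dx":0,"dy":3,"dz":0,"rx":0,"ry":0,"rz":0},{"jaw":0,"dx":0,"dy":3.5,"dz":0,"rx":0,"ry":0,"rz":0},{"jaw":0,"dx":0,"dy":4,"dz":0,"rx":0,"ry":0,"rz":0},{"jaw":0,"dx":0,"dy":4.5,"dz":0,"rx":0,"ry":0,"rz":0},{"jaw":0,"dx":0,"dy":5,"dz":0,"rx":0,"ry":0,"rz":0},{"jaw":0,"dx":0,"dy":5.5,"dz":0,"rx":0,"ry":0,"rz":0}]'
python3 -m crank '[{"jaw":0,"dx":0,"dy":0.4,"dz":0,"rx":0,"ry":0,"rz":0},{"jaw":0,"dx":0,"dy":0.8,"dz":0,"rx":0,"ry":0,"rz":0},{"jaw":0,"dx":0,"dy":1.2,"dz":0,"rx":0,"ry":0,"rz":0},{"jaw":0,"dx":0,"dy":1.6,"dz":0,"rx":0,"ry":0,"rz":0},{"jaw":0,"dx":0,"dy":2,"dz":0,"rx":0,"ry":0,"rz":0},{"jaw":0,"dx":0,"dy":2.4,"dz":0,"rx":0,"ry":0,"rz":0},{"jaw":0,"dx":0,"dy":2.8,"dz":0,"rx":0,"ry":0,"rz":0},{"jaw":0,"dx":0,"dy":3.2,"dz":0,"rx":0,"ry":0,"rz":0},{"jaw":0,"dx":0,"dy":3.6,"dz":0,"rx":0,"ry":0,"rz":0},{"jaw":0,"dx":0,"dy":4,"dz":0,"rx":0,"ry":0,"rz":0},{"jaw":0,"dx":0,"dy":4.2,"dz":0,"rx":0,"ry":0,"rz":0},{"jaw":0,"dx":0,"dy":4.4,"dz":0,"rx":0,"ry":0,"rz":0}]'
python3 - <<'E'
from h import *
p,d,K,T=shot("w4")
E
```

```text
time: 4.0
tcp_pos: [0.5381, -0.2333, 0.0253]
tool_rot: [0.996, -0.093, -0.0, -0.0]
contact_force: [0.3, 0.6, 1.2]
opening: 0.0006
gripper_force: 0.5
time: 5.2
tcp_pos: [0.53, -0.2763, 0.0253]
tool_rot: [0.996, -0.093, -0.0, -0.0]
contact_force: [0.8, 0.9, 1.8]
opening: 0.0009
gripper_force: 0.5
```

View pics/w4.png

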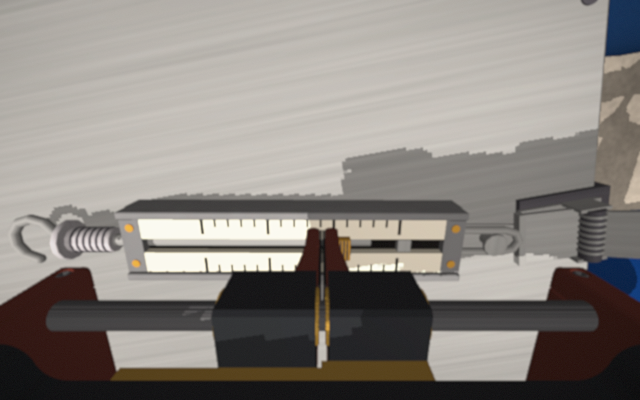

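The rider is at (344,247) with its leading face near 350, and the zero line is near 400. That leaves about 28 mm to go.

```bash
python3 -m crank '[{"jaw":0,"dx":0,"dy":0.3,"dz":0,"rx":0,"ry":0,"rz":0},{"jaw":0,"dx":0,"dy":0.6,"dz":0,"rx":0,"ry":0,"rz":0},{"jaw":0,"dx":0,"dy":0.9,"dz":0,"rx":0,"ry":0,"rz":0},{"jaw":0,"dx":0,"dy":1.2,"dz":0,"rx":0,"ry":0,"rz":0},{"jaw":0,"dx":0,"dy":1.5,"dz":0,"rx":0,"ry":0,"rz":0},{"jaw":0,"dx":0,"dy":1.8,"dz":0,"rx":0,"ry":0,"rz":0},{"jaw":0,"dx":0,"dy":2,"dz":0,"rx":0,"ry":0,"rz":0},{"jaw":0,"dx":0,"dy":2.2,"dz":0,"rx":0,"ry":0,"rz":0},{"jaw":0,"dx":0,"dy":2.4,"dz":0,"rx":0,"ry":0,"rz":0}]'
for i in 1 2 3; do :; done
python3 -m crank '[{"jaw":0,"dx":0,"dy":0.1,"dz":0,"rx":0,"ry":0,"rz":0},{"jaw":0,"dx":0,"dy":0.2,"dz":0,"rx":0,"ry":0,"rz":0},{"jaw":0,"dx":0,"dy":0.2,"dz":0,"rx":0,"ry":0,"rz":0}]'
python3 -m crank '[{"jaw":0,"dx":0,"dy":0.1,"dz":0,"rx":0,"ry":0,"rz":0},{"jaw":0,"dx":0,"dy":0.2,"dz":0,"rx":0,"ry":0,"rz":0},{"jaw":0,"dx":0,"dy":0.2,"dz":0,"rx":0,"ry":0,"rz":0}]'
python3 - <<'E'
from h import *
import cv2
p,d,K,T=shot("w5")
cv2.imwrite("pics/w5c.png",cv2.resize(p[190:290,200:560,::-1],None,fx=2.2,fy=2.2,interpolation=cv2.INTER_CUBIC))
E
```

```text
time: 6.15
tcp_pos: [0.5256, -0.2999, 0.0253]
tool_rot: [0.996, -0.093, -0.0, -0.0]
contact_force: [-0.6, 1.2, -0.1]
opening: 0.0001
gripper_force: 0.5
time: 6.45
tcp_pos: [0.5252, -0.3019, 0.0253]
tool_rot: [0.996, -0.093, 0.0, 0.0]
contact_force: [0.2, -0.3, 0.2]
opening: 0.0008
gripper_force: 0.1
time: 6.75
tcp_pos: [0.5249, -0.3038, 0.0253]
tool_rot: [0.996, -0.093, 0.0, 0.0]
contact_force: [0.3, 1.4, 0.1]
opening: 0.0006
gripper_force: 0.3
```

View pics/w5c.png

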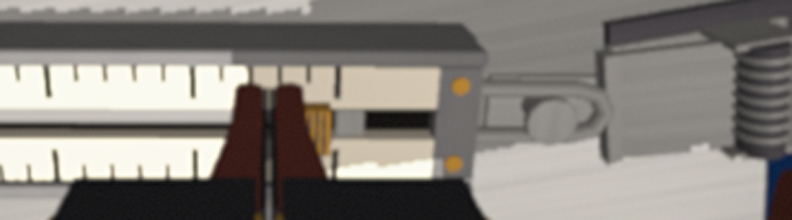

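The rider's clip-side face at x=331 is about 1 mm short of the zero line at 335, and the pointer lies just beyond it. The case has already slid through its slack. I press on in small steps until the force rises.

```bash
python3 -m crank '[{"jaw":0,"dx":0,"dy":0.1,"dz":0,"rx":0,"ry":0,"rz":0},{"jaw":0,"dx":0,"dy":0.1,"dz":0,"rx":0,"ry":0,"rz":0}]'
python3 -m crank '[{"jaw":0,"dx":0,"dy":0.05,"dz":0,"rx":0,"ry":0,"rz":0},{"jaw":0,"dx":0,"dy":0.1,"dz":0,"rx":0,"ry":0,"rz":0},{"jaw":0,"dx":0,"dy":0.1,"dz":0,"rx":0,"ry":0,"rz":0}]'
```

```text
time: 7.0
tcp_pos: [0.5247, -0.3047, 0.0254]
tool_rot: [0.996, -0.093, 0.0, 0.0]
contact_force: [-0.2, 1.0, -0.4]
opening: 0.0005
gripper_force: 0.3
time: 7.3
tcp_pos: [0.5245, -0.3056, 0.0253]
tool_rot: [0.996, -0.093, 0.0, -0.0]
contact_force: [0.2, 0.9, -0.0]
opening: 0.0003
gripper_force: 0.4
```

```bash
python3 -m crank '[{"jaw":0,"dx":0,"dy":0.05,"dz":0,"rx":0,"ry":0,"rz":0},{"jaw":0,"dx":0,"dy":0.1,"dz":0,"rx":0,"ry":0,"rz":0},{"jaw":0,"dx":0,"dy":0.1,"dz":0,"rx":0,"ry":0,"rz":0}]'
python3 -m crank '[{"jaw":0,"dx":0,"dy":0.05,"dz":0,"rx":0,"ry":0,"rz":0},{"jaw":0,"dx":0,"dy":0.1,"dz":0,"rx":0,"ry":0,"rz":0},{"jaw":0,"dx":0,"dy":0.1,"dz":0,"rx":0,"ry":0,"rz":0}]'
python3 - <<'E'
from h import *
import cv2
p,d,K,T=shot("w6")
cv2.imwrite("pics/w6c.png",cv2.resize(p[190:290,260:520,::-1],None,fx=3,fy=3,interpolation=cv2.INTER_CUBIC))
E
```

```text
time: 7.6
tcp_pos: [0.5245, -0.3059, 0.0253]
tool_rot: [0.996, -0.093, -0.0, -0.001]
contact_force: [0.9, 5.7, 1.1]
opening: 0.0004
gripper_force: 2.5
time: 7.9
tcp_pos: [0.5245, -0.306, 0.0253]
tool_rot: [0.996, -0.093, -0.0, -0.001]
contact_force: [0.6, 7.8, 1.4]
opening: 0.0003
gripper_force: 3.9
```

View pics/w6c.png

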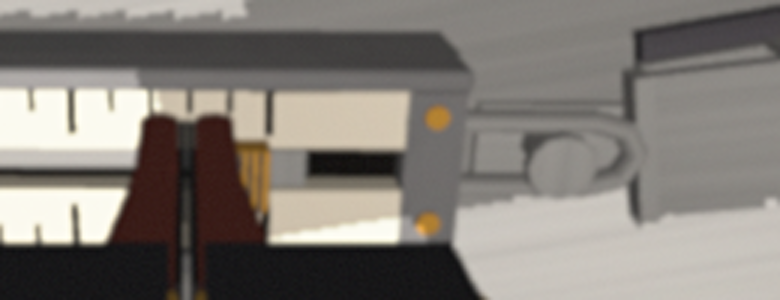

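There is a hard stop at 8 N. The picture shows the rider at crop (252,175), its face on the zero line at (268,110) and against the pointer. I back off, lift, and work out where the case now lies.

```bash
python3 -m crank '[{"jaw":0,"dx":0,"dy":-0.3,"dz":0,"rx":0,"ry":0,"rz":0},{"jaw":0,"dx":0,"dy":-0.6,"dz":0,"rx":0,"ry":0,"rz":0},{"jaw":0,"dx":0,"dy":-0.6,"dz":-2,"rx":0,"ry":0,"rz":0},{"jaw":0,"dx":0,"dy":-0.6,"dz":-6,"rx":0,"ry":0,"rz":0},{"jaw":0,"dx":-6.5,"dy":-6,"dz":-10,"rx":0,"ry":0,"rz":0},{"jaw":0,"dx":-6.5,"dy":-6,"dz":-10,"rx":0,"ry":0,"rz":0},{"jaw":0,"dx":-6.5,"dy":-6,"dz":-10,"rx":0,"ry":0,"rz":0},{"jaw":0,"dx":-6.5,"dy":-6,"dz":-10,"rx":0,"ry":0,"rz":0},{"jaw":0,"dx":-6.5,"dy":-6,"dz":-10,"rx":0,"ry":0,"rz":0}]'
python3 - <<'E'
import cv2
from h import *
p,d,K,T=shot("w7")
hsv=cv2.cvtColor(p,cv2.COLOR_RGB2HSV)
n,l,st,ce=cv2.connectedComponentsWithStats(cv2.inRange(hsv,(20,20,110),(50,120,255)))
for i in range(1,n):
    if st[i,4]>150:print(st[i],ce[i])
cv2.imwrite("pics/w7c.png",cv2.resize(p[50:230,60:560,::-1],None,fx=1.6,fy=1.6,interpolation=cv2.INTER_CUBIC))
E
```

```text
time: 8.85
tcp_pos: [0.4714, -0.2372, 0.1246]
tool_rot: [0.996, -0.093, -0.0, 0.0]
contact_force: [0.2, -0.5, -0.7]
opening: 0.0003
gripper_force: 0.0
[ 225  106  217   19 1159] [333.38999137 114.54616048]
[ 227  133  188   18 1047] [322.60267431 141.77841452]
```

View pics/w7c.png

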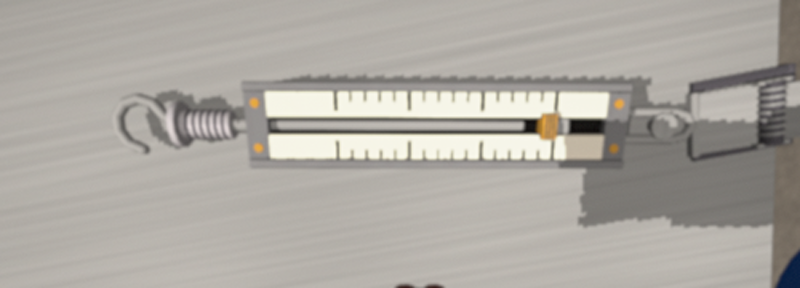

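The rider at crop (548,126) now stands on the zero line at (556,126). The ferrule is near (207,124) and the collar near (175,122).

Run:
```python
from h import *
from station import get_state
z=np.load("w7.npz");K,T=z['camera_matrix'],z['camera_from_world']
X=np.array([.188,.982]);Y=np.array([-.982,.188]);c=np.array([.5352,-.2475])
f=lambda cx,cy,h:ray(K,T,(60+cx/1.6,50+cy/1.6),h)[:2]
for n,a in dict(ferr=f(207,124,.018),far_end=f(246,124,.026),near_end=f(625,124,.026),ten=f(410,125,.023),zero=f(556,125,.023)).items():
    print(n,a.round(4),((a-c)@X).round(4),((a-c)@Y).round(4))
t=get_state()['tcp_pos'];print(t)
```

```text
ferr [ 0.5572 -0.1329] 0.1167 -0.0001
far_end [ 0.5531 -0.1573] 0.0919 -0.0006
near_end [ 0.5146 -0.3599] -0.1142 -0.0009
ten [ 0.5357 -0.2447] 0.0028 -0.0
zero [ 0.5208 -0.3237] -0.0776 -0.0002
[ 0.47130627 -0.2371614   0.12420389]
```

The case has shifted 12 mm, exactly the slack, and the ferrule is at +117, so this is consistent. I go over the ferrule, turned 90°, with the jaws at 4 cm.

```bash
python3 -m crank '[{"jaw":4,"dx":6.5,"dy":-12,"dz":0,"rx":0,"ry":0,"rz":-1.568},{"jaw":4,"dx":6.5,"dy":-12,"dz":0,"rx":0,"ry":0,"rz":-1.568},{"jaw":4,"dx":6.5,"dy":-12,"dz":0,"rx":0,"ry":0,"rz":-1.568},{"jaw":4,"dx":6.5,"dy":-12,"dz":0,"rx":0,"ry":0,"rz":-1.568},{"jaw":4,"dx":6.5,"dy":-12,"dz":0,"rx":0,"ry":0,"rz":-1.568},{"jaw":4,"dx":6.5,"dy":-12,"dz":0,"rx":0,"ry":0,"rz":-1.568},{"jaw":4,"dx":6.5,"dy":-12,"dz":0,"rx":0,"ry":0,"rz":-1.568},{"jaw":4,"dx":6.5,"dy":-12,"dz":0,"rx":0,"ry":0,"rz":-1.568},{"jaw":4,"dx":6.5,"dy":-12,"dz":0,"rx":0,"ry":0,"rz":-1.568},{"jaw":4,"dx":6.5,"dy":-12,"dz":0,"rx":0,"ry":0,"rz":-1.568},{"jaw":4,"dx":6.5,"dy":-12,"dz":0,"rx":0,"ry":0,"rz":-1.568},{"jaw":4,"dx":6.5,"dy":-12,"dz":0,"rx":0,"ry":0,"rz":-1.568}]'
cat >> h.py <<'E'
X=np.array([.188,.982]);Y=np.array([-.982,.188]);c=np.array([.5352,-.2475])
def st():
    from station import get_state
    s=get_state();e=s['tcp_pos'][:2]-c;q=s['tool_rot'];F=s['contact_force']
    print('t %.2f along %.2f across %.2f z %.2f mm yaw %.2f | F along %.2f z %.2f | open %.1f grip %.1f'%(s['time'],1e3*e@X,1e3*e@Y,1e3*s['tcp_pos'][2],np.degrees(2*np.arctan2(q[1],q[0])),F[:2]@X,F[2],1e3*s['opening'],s['gripper_force']))
E
python3 -c "from h import *;st()"
```

```text
time: 10.1
tcp_pos: [0.5575, -0.1312, 0.1237]
tool_rot: [0.771, 0.637, -0.001, -0.001]
contact_force: [-0.2, 0.6, -0.7]
opening: 0.04
gripper_force: 0.0
t 10.10 along 118.37 across -0.03 z 123.70 mm yaw 79.16 | F along 0.52 z -0.74 | open 40.0 grip 0.0
```

```bash
python3 -m crank '[{"jaw":4,"dx":0,"dy":0,"dz":4,"rx":0,"ry":0,"rz":0},{"jaw":4,"dx":0,"dy":0,"dz":8,"rx":0,"ry":0,"rz":0},{"jaw":4,"dx":0,"dy":0,"dz":10,"rx":0,"ry":0,"rz":0},{"jaw":4,"dx":0,"dy":0,"dz":11.5,"rx":0,"ry":0,"rz":0},{"jaw":4,"dx":0,"dy":0,"dz":11.9,"rx":0,"ry":0,"rz":0},{"jaw":4,"dx":0,"dy":0,"dz":11.9,"rx":0,"ry":0,"rz":0},{"jaw":4,"dx":0,"dy":0,"dz":11.9,"rx":0,"ry":0,"rz":0}]' >/dev/null; python3 -c "from h import *;st()"
python3 -m crank '[{"jaw":2,"dx":0,"dy":0,"dz":0,"rx":0,"ry":0,"rz":0},{"jaw":2,"dx":0,"dy":0,"dz":0,"rx":0,"ry":0,"rz":0},{"jaw":1.7,"dx":0,"dy":0,"dz":0,"rx":0,"ry":0,"rz":0},{"jaw":1.2,"dx":0,"dy":0,"dz":0,"rx":0,"ry":0,"rz":0},{"jaw":0.5,"dx":0,"dy":0,"dz":0,"rx":0,"ry":0,"rz":0},{"jaw":0,"dx":0,"dy":0,"dz":0,"rx":0,"ry":0,"rz":0},{"jaw":0,"dx":0,"dy":0,"dz":0,"rx":0,"ry":0,"rz":0},{"jaw":0,"dx":0,"dy":0,"dz":0,"rx":0,"ry":0,"rz":0}]' >/dev/null; python3 -c "
from h import *
st();shot('t8','top')"
```

```text
t 10.80 along 118.72 across -0.97 z 7.91 mm yaw 79.14 | F along 0.53 z 0.21 | open 39.9 grip 0.0
t 11.60 along 118.91 across 1.32 z 6.84 mm yaw 79.17 | F along 0.22 z 5.09 | open 15.0 grip 30.0
```

```bash
python3 -m crank '[{"jaw":0,"dx":0,"dy":0,"dz":-0.1,"rx":0,"ry":0,"rz":0},{"jaw":0,"dx":0,"dy":0,"dz":-0.2,"rx":0,"ry":0,"rz":0},{"jaw":0,"dx":0,"dy":0,"dz":-0.2,"rx":0,"ry":0,"rz":0}]' >/dev/null; python3 -c "from h import *;st()"
python3 -m crank '[{"jaw":0,"dx":0.2,"dy":0,"dz":0,"rx":0,"ry":0,"rz":0},{"jaw":0,"dx":0.5,"dy":0,"dz":0,"rx":0,"ry":0,"rz":0},{"jaw":0,"dx":0.8,"dy":0,"dz":0,"rx":0,"ry":0,"rz":0},{"jaw":0,"dx":1.2,"dy":0,"dz":0,"rx":0,"ry":0,"rz":0},{"jaw":0,"dx":1.6,"dy":0,"dz":0,"rx":0,"ry":0,"rz":0},{"jaw":0,"dx":2,"dy":0,"dz":0,"rx":0,"ry":0,"rz":0},{"jaw":0,"dx":2.4,"dy":0,"dz":0,"rx":0,"ry":0,"rz":0},{"jaw":0,"dx":2.8,"dy":0,"dz":0,"rx":0,"ry":0,"rz":0},{"jaw":0,"dx":3.2,"dy":0,"dz":0,"rx":0,"ry":0,"rz":0},{"jaw":0,"dx":3.2,"dy":0,"dz":0,"rx":0,"ry":0,"rz":0},{"jaw":0,"dx":3.2,"dy":0,"dz":0,"rx":0,"ry":0,"rz":0}]' >/dev/null; python3 -c "from h import *;st()"
```

```text
t 11.95 along 118.88 across 1.39 z 7.19 mm yaw 79.16 | F along -0.62 z -3.17 | open 15.2 grip 30.0
t 13.05 along 150.49 across 1.35 z 7.20 mm yaw 79.17 | F along -2.12 z -4.22 | open 15.1 grip 30.0
```

```bash
python3 -m crank '[{"jaw":0,"dx":0.4,"dy":0,"dz":0.1,"rx":0,"ry":0,"rz":0},{"jaw":0,"dx":0.8,"dy":0,"dz":0.1,"rx":0,"ry":0,"rz":0},{"jaw":0,"dx":1.2,"dy":0,"dz":0.1,"rx":0,"ry":0,"rz":0},{"jaw":0,"dx":1.6,"dy":0,"dz":0.1,"rx":0,"ry":0,"rz":0},{"jaw":0,"dx":2,"dy":0,"dz":0.1,"rx":0,"ry":0,"rz":0},{"jaw":0,"dx":2.5,"dy":0,"dz":0.1,"rx":0,"ry":0,"rz":0},{"jaw":0,"dx":3,"dy":0,"dz":0.1,"rx":0,"ry":0,"rz":0},{"jaw":0,"dx":3.5,"dy":0,"dz":0.1,"rx":0,"ry":0,"rz":0},{"jaw":0,"dx":4,"dy":0,"dz":0.1,"rx":0,"ry":0,"rz":0},{"jaw":0,"dx":4.4,"dy":0,"dz":0.1,"rx":0,"ry":0,"rz":0},{"jaw":0,"dx":4.7,"dy":0,"dz":0.1,"rx":0,"ry":0,"rz":0},{"jaw":0,"dx":4.9,"dy":0,"dz":0.1,"rx":0,"ry":0,"rz":0}]' >/dev/null
python3 -m crank '[{"jaw":0,"dx":0,"dy":0,"dz":0,"rx":0,"ry":0,"rz":0},{"jaw":0,"dx":0,"dy":0,"dz":0,"rx":0,"ry":0,"rz":0}]' >/dev/null
python3 - <<'E'
from h import *
import cv2
st();p,d,K,T=shot('t9','top')
hsv=cv2.cvtColor(p,cv2.COLOR_RGB2HSV);m=cv2.inRange(hsv,(8,90,80),(26,255,255))
m[:165]=0;m[220:]=0;m[:,:345]=0;m[:,450:]=0
n,l,s,ce=cv2.connectedComponentsWithStats(m)
for i in range(1,n):
    a=ray(K,T,ce[i],.027)[:2]-c;print(s[i,4],ce[i].round(1),(1e3*a@X).round(1),(1e3*a@Y).round(1))
cv2.imwrite("pics/t9c.png",cv2.resize(p[150:220,330:500,::-1],None,fx=4.6,fy=4.6,interpolation=cv2.INTER_CUBIC))
E
```

```text
t 14.45 along 197.61 across 1.22 z 7.04 mm yaw 79.12 | F along -8.10 z -0.09 | open 15.1 grip 30.0
2 [358.5 180. ] 101.5 -12.1
2 [357.  189.5] 100.7 12.6
12 [393.8 192.4] 8.3 1.5
1 [434. 205.] -96.4 12.8
```

View pics/t9c.png

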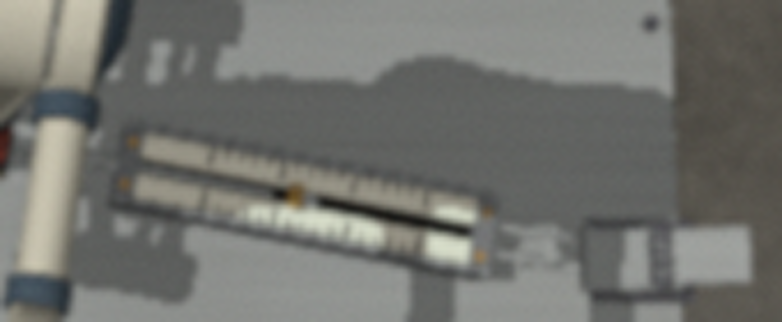

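The rider at crop (297,195) has followed the pointer. TCP travel gives a draw of 66.7 mm, the force of 8.1 N fits, and the top view agrees once its 3 mm offset is taken off. There are 13.3 mm to go.

```bash
python3 -m crank '[{"jaw":0,"dx":0.3,"dy":0,"dz":0,"rx":0,"ry":0,"rz":0},{"jaw":0,"dx":0.6,"dy":0,"dz":0,"rx":0,"ry":0,"rz":0},{"jaw":0,"dx":0.85,"dy":0,"dz":0,"rx":0,"ry":0,"rz":0},{"jaw":0,"dx":1.05,"dy":0,"dz":0,"rx":0,"ry":0,"rz":0},{"jaw":0,"dx":1.2,"dy":0,"dz":0,"rx":0,"ry":0,"rz":0},{"jaw":0,"dx":1.3,"dy":0,"dz":0,"rx":0,"ry":0,"rz":0},{"jaw":0,"dx":1.3,"dy":0,"dz":0,"rx":0,"ry":0,"rz":0},{"jaw":0,"dx":1.3,"dy":0,"dz":0,"rx":0,"ry":0,"rz":0}]' >/dev/null
python3 - <<'E'
from h import *
import cv2
st();p,d,K,T=shot('t10','top')
hsv=cv2.cvtColor(p,cv2.COLOR_RGB2HSV);m=cv2.inRange(hsv,(8,90,80),(26,255,255))
m[:165]=0;m[220:]=0;m[:,:345]=0;m[:,450:]=0
n,l,s,ce=cv2.connectedComponentsWithStats(m)
for i in range(1,n):
    a=ray(K,T,ce[i],.027)[:2]-c;print(s[i,4],ce[i].round(1),(1e3*a@X).round(1),(1e3*a@Y).round(1))
st()
E
```

```text
t 15.30 along 210.03 across 1.25 z 6.98 mm yaw 79.09 | F along -10.33 z 0.90 | open 15.3 grip 30.0
4 [358.5 180.5] 101.3 -10.8
1 [357. 190.] 100.4 13.9
12 [388.9 191.4] 20.7 1.4
3 [435.7 195.7] -96.6 -11.4
1 [434. 205.] -96.4 12.8
t 15.35 along 210.02 across 1.24 z 7.02 mm yaw 79.09 | F along -10.24 z 0.81 | open 15.7 grip 30.0
```

Travel gives a draw of 79.1 mm, the top view about 79.5 mm and the force 10.3 N. I add 0.6 mm and hold.

```bash
python3 -m crank '[{"jaw":0,"dx":0.06,"dy":0,"dz":0,"rx":0,"ry":0,"rz":0},{"jaw":0,"dx":0.06,"dy":0,"dz":0,"rx":0,"ry":0,"rz":0},{"jaw":0,"dx":0.06,"dy":0,"dz":0,"rx":0,"ry":0,"rz":0},{"jaw":0,"dx":0.06,"dy":0,"dz":0,"rx":0,"ry":0,"rz":0},{"jaw":0,"dx":0.06,"dy":0,"dz":0,"rx":0,"ry":0,"rz":0},{"jaw":0,"dx":0.06,"dy":0,"dz":0,"rx":0,"ry":0,"rz":0},{"jaw":0,"dx":0.06,"dy":0,"dz":0,"rx":0,"ry":0,"rz":0},{"jaw":0,"dx":0.06,"dy":0,"dz":0,"rx":0,"ry":0,"rz":0},{"jaw":0,"dx":0.06,"dy":0,"dz":0,"rx":0,"ry":0,"rz":0},{"jaw":0,"dx":0.06,"dy":0,"dz":0,"rx":0,"ry":0,"rz":0},{"jaw":0,"dx":0.06,"dy":0,"dz":0,"rx":0,"ry":0,"rz":0},{"jaw":0,"dx":0.06,"dy":0,"dz":0,"rx":0,"ry":0,"rz":0}]' >/dev/null;python3 -c "from h import *;st()"
python3 -m crank '[{"jaw":0,"dx":0,"dy":0,"dz":0,"rx":0,"ry":0,"rz":0},{"jaw":0,"dx":0,"dy":0,"dz":0,"rx":0,"ry":0,"rz":0},{"jaw":0,"dx":0,"dy":0,"dz":0,"rx":0,"ry":0,"rz":0},{"jaw":0,"dx":0,"dy":0,"dz":0,"rx":0,"ry":0,"rz":0},{"jaw":0,"dx":0,"dy":0,"dz":0,"rx":0,"ry":0,"rz":0},{"jaw":0,"dx":0,"dy":0,"dz":0,"rx":0,"ry":0,"rz":0},{"jaw":0,"dx":0,"dy":0,"dz":0,"rx":0,"ry":0,"rz":0},{"jaw":0,"dx":0,"dy":0,"dz":0,"rx":0,"ry":0,"rz":0},{"jaw":0,"dx":0,"dy":0,"dz":0,"rx":0,"ry":0,"rz":0},{"jaw":0,"dx":0,"dy":0,"dz":0,"rx":0,"ry":0,"rz":0}]' >/dev/null;python3 -c "from h import *;st()"
```

```text
t 16.55 along 210.48 across 1.23 z 6.99 mm yaw 79.09 | F along -10.19 z 0.55 | open 15.1 grip 30.0
t 17.55 along 210.50 across 1.22 z 7.01 mm yaw 79.09 | F along -10.13 z 0.63 | open 15.1 grip 30.0
```

The hold was steady for 2.2 s at about 10.1 N. Now I ease it home.

```bash
python3 -m crank '[{"jaw":0,"dx":-0.1,"dy":0,"dz":0,"rx":0,"ry":0,"rz":0},{"jaw":0,"dx":-0.3,"dy":0,"dz":0,"rx":0,"ry":0,"rz":0},{"jaw":0,"dx":-0.6,"dy":0,"dz":0,"rx":0,"ry":0,"rz":0},{"jaw":0,"dx":-0.9,"dy":0,"dz":0,"rx":0,"ry":0,"rz":0},{"jaw":0,"dx":-1.2,"dy":0,"dz":0,"rx":0,"ry":0,"rz":0},{"jaw":0,"dx":-1.5,"dy":0,"dz":0,"rx":0,"ry":0,"rz":0},{"jaw":0,"dx":-1.8,"dy":0,"dz":0,"rx":0,"ry":0,"rz":0},{"jaw":0,"dx":-2.1,"dy":0,"dz":0,"rx":0,"ry":0,"rz":0},{"jaw":0,"dx":-2.4,"dy":0,"dz":0,"rx":0,"ry":0,"rz":0},{"jaw":0,"dx":-2.7,"dy":0,"dz":0,"rx":0,"ry":0,"rz":0},{"jaw":0,"dx":-3,"dy":0,"dz":0,"rx":0,"ry":0,"rz":0},{"jaw":0,"dx":-3.3,"dy":0,"dz":0,"rx":0,"ry":0,"rz":0}]' >/dev/null;python3 -c "from h import *;st()"
python3 -m crank '[{"jaw":0,"dx":-0.3,"dy":0,"dz":0,"rx":0,"ry":0,"rz":0},{"jaw":0,"dx":-0.6,"dy":0,"dz":0,"rx":0,"ry":0,"rz":0},{"jaw":0,"dx":-0.9,"dy":0,"dz":0,"rx":0,"ry":0,"rz":0},{"jaw":0,"dx":-1.2,"dy":0,"dz":0,"rx":0,"ry":0,"rz":0},{"jaw":0,"dx":-1.5,"dy":0,"dz":0,"rx":0,"ry":0,"rz":0},{"jaw":0,"dx":-1.8,"dy":0,"dz":0,"rx":0,"ry":0,"rz":0},{"jaw":0,"dx":-2.1,"dy":0,"dz":0,"rx":0,"ry":0,"rz":0},{"jaw":0,"dx":-2.4,"dy":0,"dz":0,"rx":0,"ry":0,"rz":0},{"jaw":0,"dx":-2.7,"dy":0,"dz":0,"rx":0,"ry":0,"rz":0},{"jaw":0,"dx":-3,"dy":0,"dz":0,"rx":0,"ry":0,"rz":0},{"jaw":0,"dx":-3.3,"dy":0,"dz":0,"rx":0,"ry":0,"rz":0}]' >/dev/null;python3 -c "from h import *;st()"
```

```text
t 18.75 along 178.68 across 1.26 z 7.01 mm yaw 79.12 | F along -6.49 z -0.01 | open 15.4 grip 30.0
t 19.85 along 146.88 across 1.28 z 7.05 mm yaw 79.15 | F along -2.03 z -0.45 | open 15.2 grip 30.0
```

```bash
python3 -m crank '[{"jaw":0,"dx":-0.3,"dy":0,"dz":0,"rx":0,"ry":0,"rz":0},{"jaw":0,"dx":-0.6,"dy":0,"dz":0,"rx":0,"ry":0,"rz":0},{"jaw":0,"dx":-0.9,"dy":0,"dz":0,"rx":0,"ry":0,"rz":0},{"jaw":0,"dx":-1.1,"dy":0,"dz":0,"rx":0,"ry":0,"rz":0},{"jaw":0,"dx":-1.3,"dy":0,"dz":0,"rx":0,"ry":0,"rz":0},{"jaw":0,"dx":-1.5,"dy":0,"dz":0,"rx":0,"ry":0,"rz":0},{"jaw":0,"dx":-1.7,"dy":0,"dz":0,"rx":0,"ry":0,"rz":0},{"jaw":0,"dx":-1.9,"dy":0,"dz":0,"rx":0,"ry":0,"rz":0},{"jaw":0,"dx":-2,"dy":0,"dz":0,"rx":0,"ry":0,"rz":0},{"jaw":0,"dx":-2,"dy":0,"dz":0,"rx":0,"ry":0,"rz":0},{"jaw":0,"dx":-2,"dy":0,"dz":0,"rx":0,"ry":0,"rz":0}]' >/dev/null;python3 -c "from h import *;st()"
```

```text
t 20.95 along 127.65 across 1.30 z 7.05 mm yaw 79.17 | F along -0.28 z 1.07 | open 14.9 grip 30.0
```

```bash
python3 -m crank '[{"jaw":1.7,"dx":0,"dy":0,"dz":0,"rx":0,"ry":0,"rz":0},{"jaw":2,"dx":0,"dy":0,"dz":0,"rx":0,"ry":0,"rz":0},{"jaw":3,"dx":0,"dy":0,"dz":0,"rx":0,"ry":0,"rz":0},{"jaw":4,"dx":0,"dy":0,"dz":0,"rx":0,"ry":0,"rz":0},{"jaw":4,"dx":0,"dy":0,"dz":-1,"rx":0,"ry":0,"rz":0},{"jaw":4,"dx":0,"dy":0,"dz":-3,"rx":0,"ry":0,"rz":0},{"jaw":4,"dx":0,"dy":0,"dz":-7,"rx":0,"ry":0,"rz":0},{"jaw":4,"dx":0,"dy":0,"dz":-11,"rx":0,"ry":0,"rz":0},{"jaw":4,"dx":0,"dy":0,"dz":-13,"rx":0,"ry":0,"rz":0},{"jaw":4,"dx":0,"dy":0,"dz":-13,"rx":0,"ry":0,"rz":0}]' >/dev/null;python3 -c "from h import *;st()"
python3 -m crank '[{"jaw":4,"dx":-9,"dy":7,"dz":0,"rx":0,"ry":0,"rz":1.57},{"jaw":4,"dx":-9,"dy":7,"dz":0,"rx":0,"ry":0,"rz":1.57},{"jaw":4,"dx":-9,"dy":7,"dz":0,"rx":0,"ry":0,"rz":1.57},{"jaw":4,"dx":-9,"dy":7,"dz":0,"rx":0,"ry":0,"rz":1.57},{"jaw":4,"dx":-9,"dy":7,"dz":0,"rx":0,"ry":0,"rz":1.57},{"jaw":4,"dx":-9,"dy":7,"dz":0,"rx":0,"ry":0,"rz":1.57},{"jaw":4,"dx":-9,"dy":7,"dz":0,"rx":0,"ry":0,"rz":1.57},{"jaw":4,"dx":-9,"dy":7,"dz":0,"rx":0,"ry":0,"rz":1.57},{"jaw":4,"dx":-9,"dy":7,"dz":0,"rx":0,"ry":0,"rz":1.57},{"jaw":4,"dx":-9,"dy":7,"dz":0,"rx":0,"ry":0,"rz":1.57},{"jaw":4,"dx":-9,"dy":7,"dz":0,"rx":0,"ry":0,"rz":1.57},{"jaw":4,"dx":-9,"dy":7,"dz":0,"rx":0,"ry":0,"rz":1.57}]'
python3 - <<'E'
from h import *
import cv2
st();p,d,K,T=shot("w11")
cv2.imwrite("pics/w11c.png",cv2.resize(p[40:240,60:560,::-1],None,fx=1.6,fy=1.6,interpolation=cv2.INTER_CUBIC))
E
```

```text
t 21.95 along 127.33 across -2.23 z 143.08 mm yaw 79.18 | F along -0.26 z 1.05 | open 40.1 grip 0.0
time: 23.15
tcp_pos: [0.6104, -0.2236, 0.1356]
tool_rot: [0.996, -0.094, -0.001, -0.0]
contact_force: [0.9, -0.4, 0.1]
opening: 0.04
gripper_force: 0.0
t 23.15 along 37.61 across -69.40 z 135.59 mm yaw -10.81 | F along -0.23 z 0.09 | open 40.0 grip 0.0
```

View pics/w11c.png

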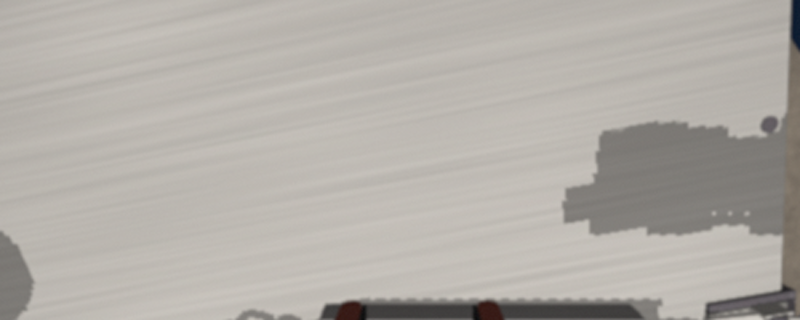

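I shifted to the wrong side, so the case is just below the frame with its rim at the bottom edge. That uses up my picture views, so I'll move across and check the rider by numbers only.

```bash
python3 -m crank '[{"jaw":4,"dx":-4,"dy":2,"dz":-1,"rx":0,"ry":0,"rz":0},{"jaw":4,"dx":-8,"dy":4,"dz":-1,"rx":0,"ry":0,"rz":0},{"jaw":4,"dx":-12,"dy":5,"dz":-1,"rx":0,"ry":0,"rz":0},{"jaw":4,"dx":-14,"dy":5,"dz":-1,"rx":0,"ry":0,"rz":0},{"jaw":4,"dx":-14,"dy":5,"dz":-1,"rx":0,"ry":0,"rz":0},{"jaw":4,"dx":-14,"dy":5,"dz":-1,"rx":0,"ry":0,"rz":0}]' | head -2
python3 - <<'E'
from h import *
import cv2
p,d,K,T=shot("w12")
hsv=cv2.cvtColor(p,cv2.COLOR_RGB2HSV);m=cv2.inRange(hsv,(8,110,80),(26,255,255));m[200:]=0
n,l,s,ce=cv2.connectedComponentsWithStats(m)
for i in range(1,n):
    if s[i,4]>3:
        a=ray(K,T,ce[i],.027)[:2]-c;print(s[i],(1e3*a@X).round(1),(1e3*a@Y).round(1))
g=cv2.cvtColor(p,cv2.COLOR_RGB2GRAY)
# dark profile along a line through the long ticks only (9 mm off the slot, each side), and the slot
for off in(.008,.010,-.008,-.010):
    r=[]
    for a in np.arange(-.085,.075,.0005):
        q=pix(K,T,np.r_[c+X*a+Y*off,.023]);r.append((a,cv2.getRectSubPix(g,(1,1),(float(q[0]),float(q[1])))[0,0]))
    r=np.array(r);k=[int(round(1e3*r[i,0])) for i in range(2,len(r)-2) if r[i,1]==r[i-2:i+3,1].min() and r[i,1]<np.median(r[:,1])-25];print(off,k)
# ferrule gap: end of collar / bar profile on the axis
r=[int(g[tuple(np.round(pix(K,T,np.r_[c+X*a,.018])).astype(int)[::-1])]) for a in np.arange(.085,.15,.002)];print(r)
E
```

```text
time: 23.8
tcp_pos: [0.4644, -0.2468, 0.1473]
[203 106   6   5  22] 95.0 -12.0
[414 106   6   5  22] -100.5 -12.0
[287 115  10  14 124] 15.5 0.0
[206 132   5   5  21] 95.0 11.6
[412 132   5   5  19] -100.6 11.7
0.008 [13]
0.01 [-67, -27, 12, 53]
-0.008 [-68, -67, -28, 13, 52]
-0.01 [-67, -28, 13, 52]
[186, 139, 125, 94, 147, 153, 153, 153, 152, 155, 184, 191, 185, 137, 116, 211, 192, 215, 161, 217, 168, 214, 171, 210, 182, 199, 194, 169, 157, 101, 155, 223, 184]
```

The rider centre is at 15.5 mm with the 10 N line at 12.5 mm, which puts its clip-side face within 1 mm of 10 N. The ferrule shows its 10 mm rest gap and nothing touches the robot. I hand in.

```bash
python3 -c "from station import *;print(close_job())"
```

```text
the job is handed in; nothing more can be done
None
```

The pull test is done and handed in: rider slid back to zero, balance drawn to about 10 N and held steady for 2.2 s, then eased home with the rider left within about 1 mm of the 10 N line and nothing else touched (I viewed 11 pictures, one over the limit of 10).

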